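# Pack up the heel of a strap clamp and lock the die down

## Robot

A 7-joint arm with a two-finger parallel gripper is mounted at the origin on the work surface; the furniture and walls round the work are solid. World frame = base frame: x ahead of the robot, y to its left, z up, the work surface at z = 0. Lengths are in m, angles in rad, forces in N, time in s.
With the tool pointing down it reaches from about 0.4 to 0.85 m from the base axis. Payload 10.4 kg.
Tool frame: the origin (TCP) lies at the very end of the fingers, on their centre line; the grasp point (between the pads) lies 19 mm behind it; y points along the fingers, x is the direction in which the jaws open and shut, and the axes are right-handed (so a half turn about y gives the same grasp; the last joint's range is limited). The gripper opens to 87 mm and grips with 3 to 60 N. Pads are 19 mm wide; open, the fingers measure 117 mm over their backs; the gripper's body (75 mm by 190 mm) begins 51 mm behind the grasp point.
Start: joints at [-1.257, 0.332, -0.065, 1.46, 0.022, 1.35, -0.088], TCP at [0.207, 0.59, 0.223] pointing down, gripper open.
Joint ranges: [-2.6, 2.6], [-0.5, 2.12], [-1.47, 1.34], [0.16, 2.42], [-1.27, 4.41], [0.06, 2.06], [-2.6, 2.6]. Speed limits (rad/s): [2.22, 2.22, 2.79, 2.79, 3.14, 3.14, 3.14].

## Interface

Orientations are given as a unit quaternion [x, y, z, w].
In Python, from bench import readout, vision, r gives the robot as it stands.
- The arm moves only by the tool arm_command, never from a script. Its argument "targets" is a list that holds one entry, the list of rows, each a list of 6 numbers: the shift along the tool's x, y, z in m, then the turn, a rotation vector about the tool's x, y, z in degrees. A call has 1 to 12 rows; each row shifts and turns the commanded pose from where the row before left it, along the tool's axes as they then stand; what a row does not reach is not made up. A row lasts 1/12 s, in which the tool goes at most 41.7 mm and 7.16 degrees, less where a joint would pass 70% of its speed; a pose out of reach is approached as far as the arm can. A call is refused whole if a number of a shift passes 0.0417 or a number of a turn 7.16, either way. A call with a gripper value outside its range is refused whole. "hand" is the opening, from 0 (shut) to 1 (fully open), set as the call begins (left out, the last holds). The fingers move at their own pace and stop on an object; "grip_force" is the grip in N (left out, the last holds). Time passes only in rows, so rows that do not move let the fingers close. It gives the time, the measured TCP pose, the force and the opening at its end, in the units of the state.
- readout.read_state(): the state, without advancing time (a new reading comes with each control period).
- vision.camera(name): name is "scene" or "top" or "wrist"; returns a dict with "pixels" (384x512x3 uint8, blue, green, red), "fovy" (degrees; the focal length in pixels is half the picture's height over the tangent of half this angle, whatever the lens; pixels are square), "cx", "cy" (the principal point, pixels), "R" (3x3) and "t" (3): a world point X has camera coordinates R X + t; the wrist camera has in their place "mount" (4x4, takes a point from camera to tool coordinates, whose origin is the TCP and whose axes are the tool frame's). Camera axes: x right, y down, z forward; pixel columns grow to the right and rows downward; lengths in m; the calibration is good to about 2 mm. A picture is of the moment at which its call begins: read the wrist's pose just before it. There is no depth.
- r.close_job(): hands the job in, once; it reports no verdict.
The state is a dict: "time": time; "joint_positions": joint angles; "joint_vel": joint speeds; "joint_torque": joint torques, N m; "ee_pos": TCP position; "eef_rot": TCP orientation; "ft_force": force on the tool from outside, world axes, zero at the start; "torque": the same for the moment, N m; "width": finger opening in m.
Only numpy, scipy, OpenCV 4.12 (cv2) and the standard library are available. Lean on these libraries where they do the work, as an engineer would, in place of code of your own. Each camera call takes 0.05 s, during which the arm holds its last target.

## Task

The brass die on the little fixture plate is to be clamped for engraving, but the heel of the strap clamp has nothing under it. Take the loose steel packing block that is just as high as the die, push it along the plate into the gap under the strap's heel, straight and centred, until it meets the clamp post, and let go of it. Then swing the handle with the black ball clockwise, about a quarter turn, until the strap grips both block and die firmly; do not shift the die.

Things in the scene. Friction and masses are not known exactly. Their poses are not given: they have to be found in the camera images.
- heel_mouth (a point): Mouth of the gap under the strap's heel: the point on the plate's top face, 18 mm above the bench, straight below the middle of the strap's heel end. x is level and points into the gap, towards post and die; y lies across the strap, z up. The post's collar, the stop for the block, begins 42 mm inside the mouth: the last 38 mm of an 80 mm block then stick out.
- packing_low_center (a point): Centre of the low packing block: bare steel, 80 x 30 x 14 mm (x long, y wide, z high), two 9 mm holes through it from above, 26 mm either side of the centre. Lies flat and loose on the bench. Too low to pack the strap.
- packing_mid_center (a point): Centre of the middle packing block: the same but 80 x 30 x 20 mm, about 0.36 kg, as high as the die: this is the one that is wanted. It lies flat and loose on the bench, x along its length, and may be used either end first.
- packing_high_center (a point): Centre of the high packing block: the same but 80 x 30 x 28 mm. Lies flat and loose on the bench. It does not go into the gap.
- die_center (a point): Centre of the brass die, a loose block 70 x 66 x 20 mm (z high) with a round pocket in its top, which lies on the plate under the strap's nose on the far side of the post.
- handle_ball (a point): Centre of the black ball, 20 mm in diameter, on the end of the clamp handle. It stands about 82 mm above the bench and moves round handle_axis on a circle of 75 mm radius, sinking up to 3 mm with the strap. The handle's round steel arm (8 mm thick) rises from the hub to it.
- handle_axis (a point): Point on the upright axis of the clamp handle (the axis of the post), level with the ball, 52 mm inside the mouth. The hub below it is 25 mm in diameter; the post ends about 76 mm above the bench.
- clamp_handle (a joint): Angle of the clamp handle, rad, clockwise seen from above, 0 to 1.75 (stop). Loose, 0 to 0.25, at the start; at 0 it points along +y of heel_mouth, square to the strap, at 1.57 along +x, over the die. It stays where it is left; about 3.5 N at the ball turns it. With the block in place the strap touches at 1.33 and is firm from 1.55.
- strap: The strap, dark steel, 28 mm wide, 96 mm long, 12 mm thick. Origin on the post's axis in its underside, x towards the die. With the handle at 0 its underside is 22.4 mm above the plate (2.4 mm more than die and block); it comes down level by 1.8 mm for each rad of the handle.
- fixture: Fixture plate, grey steel, fixed to the bench, 212 x 104 x 18 mm, with three T-slots along x (10 mm wide in the middle, 8 mm outside). Origin on the bench under the clamp post (collar radius 10 mm), axes as heel_mouth. The plate runs from x -115 to +97 mm; the heel's mouth is at x -52 mm, so most of an 80 mm block can be laid on the plate before it.

How it is judged:
On the way:
1. the packing block of the die's height lies under the strap's heel, up to the post, the handle still loose (x of packing_mid_center in the frame of heel_mouth between -0.006 and 0.006 m and y of packing_mid_center in the frame of heel_mouth between -0.007 and 0.007 m and value of joint clamp_handle below 0.6 rad), for 0.2 s.
At the end, for the whole second after the job is handed in: The middle packing block lies flat under the strap's heel, its end within 8 mm of the post, within 7 mm of the strap's middle line and within 7 degrees of its direction; the strap presses on the block and on the die with more than 4 N each; the block is at rest and released (x of packing_mid_center in the frame of heel_mouth between -0.006 and 0.006 m and y of packing_mid_center in the frame of heel_mouth between -0.007 and 0.007 m and angle between the x axis of packing_mid_center and the x axis of heel_mouth, either way round below 0.12 rad and angle between packing_mid_center's own z axis and vertical below 0.05 rad and contact force between strap and packing_mid above 4 N and contact force between strap and die above 4 N and linear speed of packing_mid below 0.01 m/s); the robot touches nothing.
It fails at once if the die is shifted by more than 6 mm (distance of die_center from where it was at the start of the episode above 0.006 m).
It also fails if it takes over 58 s, if anything falls off the work surface, if the arm or the gripper's body presses on something with over 40 N, if the wrist force passes 120 N, or if a joint passes its speed limit or range.

## Working session

There is one attempt and no reset: what is moved stays moved. The work goes in short steps, Python scripts to look and compute and a tool call to move; the robot and the scene stay as the last step left them, time stands still between calls to the robot, and variables do not carry over. Pictures are saved under pics/ and viewed, and the job is handed in when it is done.

Besides the shell and the picture viewer there is one more tool, called after "Request:" by a JSON object that holds its "name" and its "arguments", one argument or row to a line. arm_command: Moves the arm, as the interface text tells. Its arguments: {"type":"object","properties":{"targets":{"type":"array","items":{"type":"array","items":{"type":"array","items":{"type":"number"}}}},"hand":{"type":"number"},"grip_force":{"type":"number"}},"required":["targets"]}

```bash
ls; mkdir -p pics
python3 - <<'E'
from bench import readout, vision, r
import cv2,numpy as np
print(readout.read_state())
for n in ["scene","top","wrist"]:
    c=vision.camera(n)
    cv2.imwrite(f"pics/{n}0.png",c["pixels"])
    print(n,{k:v for k,v in c.items() if k!="pixels"})
    np.savez(f"{n}0.npz",**c)
E
```

```text
pics
{'time': 0.0, 'joint_positions': array([-1.2565919 ,  0.3329216 , -0.0646866 ,  1.4609614 ,  0.02158882,
        1.34987318, -0.08852014]), 'joint_vel': array([-2.85422960e-04, -1.04656467e-03, -4.11618770e-05,  9.36906626e-04,
        3.38516961e-04, -1.34449753e-04, -2.56221823e-04]), 'joint_torque': array([ 6.22879429e-05, -6.23263550e+01,  2.47502618e-02, -3.89905357e+01,
       -6.12646225e-02,  3.97163176e-02,  1.25103288e-04]), 'ee_pos': array([0.20642606, 0.58951314, 0.22171325]), 'eef_rot': array([ 0.57705082,  0.40870831, -0.40952993, -0.57641574]), 'ft_force': array([-0.00403249,  0.41274588,  0.32554429]), 'torque': array([-0.02975006, -0.00599153,  0.07257092]), 'width': 0.08689307835106094}
scene {'fovy': 47.50784385090721, 'cx': 250.68120079000607, 'cy': 189.7869458790187, 'R': array([[ 0.62624541, -0.77943621, -0.01720138],
       [-0.57134418, -0.44381641, -0.69035702],
       [ 0.53045501,  0.44216082, -0.72326433]]), 't': array([-0.37534538,  0.35129119,  0.68013897])}
top {'fovy': 54.58652926282669, 'cx': 254.515734031567, 'cy': 196.9929005205611, 'R': array([[ 0.0508155 , -0.99870728, -0.00124496],
       [-0.97781808, -0.04949892, -0.20352313],
       [ 0.20319841,  0.01155948, -0.97906935]]), 't': array([-0.08777558,  0.54630886,  0.80815523])}
wrist {'fovy': 63.80198041390304, 'cx': 256.6889122983794, 'cy': 188.08499347431217, 'mount': array([[ 9.99999802e-01, -5.21496764e-04, -3.52211564e-04,
        -1.74919212e-04],
       [ 1.79242070e-04, -3.00470221e-01,  9.53791180e-01,
        -1.59838305e-01],
       [-6.03228100e-04, -9.53791054e-01, -3.00470068e-01,
         8.36043635e-02],
       [ 0.00000000e+00,  0.00000000e+00,  0.00000000e+00,
         1.00000000e+00]])}
```

View pics/scene0.png

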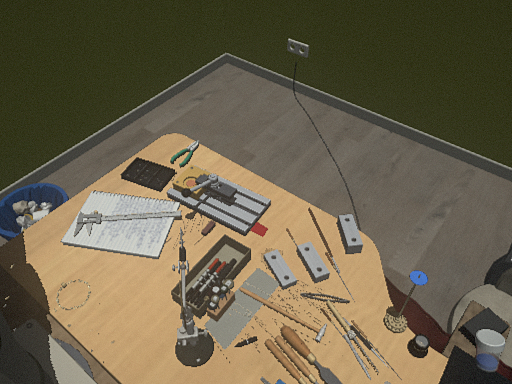

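View pics/top0.png

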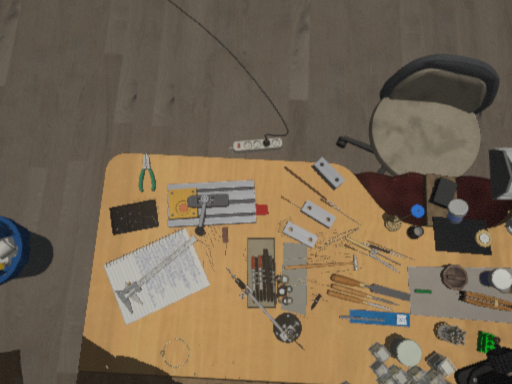

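View pics/wrist0.png

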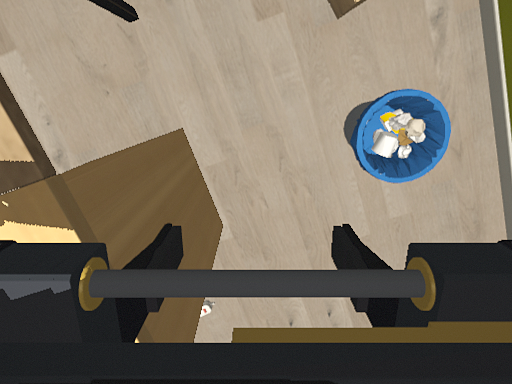

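```bash
cat > h.py <<'E'
import numpy as np, cv2
from scipy.spatial.transform import Rotation as Ro
def load(n): return dict(np.load(f"{n}.npz"))
def f(c): return c["pixels"].shape[0]/2/np.tan(np.radians(float(c["fovy"]))/2)
def pose(s):
    T=np.eye(4);T[:3,:3]=Ro.from_quat(s["eef_rot"]).as_matrix();T[:3,3]=s["ee_pos"];return T
def ext(c,s=None):
    if "mount" in c:
        M=np.linalg.inv(pose(s)@c["mount"]);return M[:3,:3],M[:3,3]
    return c["R"],c["t"]
def proj(c,X,s=None):
    R,t=ext(c,s);p=np.atleast_2d(X)@R.T+t;return p[:,:2]/p[:,2:]*f(c)+[float(c["cx"]),float(c["cy"])]
def ray(c,uv,s=None):
    R,t=ext(c,s);uv=np.atleast_2d(uv)
    d=np.c_[(uv-[float(c["cx"]),float(c["cy"])])/f(c),np.ones(len(uv))]@R
    return -R.T@t,d
def onz(c,uv,z,s=None):
    o,d=ray(c,uv,s);return o+d*((z-o[2])/d[:,2:])
E
python3 - <<'E'
from h import *
for n in ["top","scene"]:
    c=load(n+"0");print(n,proj(c,[[0,0,0],[.207,.59,.2],[.5,0,0]]))
c=load("top0")
cv2.imwrite("pics/topA.png",cv2.resize(c["pixels"][150:250,100:360],None,fx=3,fy=3,interpolation=cv2.INTER_CUBIC))
c=load("scene0")
cv2.imwrite("pics/sceneA.png",cv2.resize(c["pixels"][150:310,150:400],None,fx=3,fy=3,interpolation=cv2.INTER_CUBIC))
E
```

```text
top [[ 214.10104952  448.53096597]
 [-120.69086906  351.18037646]
 [ 229.0065403   220.47011765]]
scene [[  9.91753887 415.12114832]
 [-90.67577004 109.43306385]
 [221.9663841  220.06915602]]
```

View pics/topA.png

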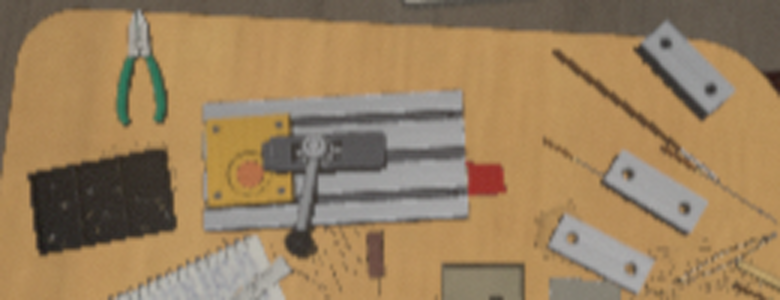

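View pics/sceneA.png

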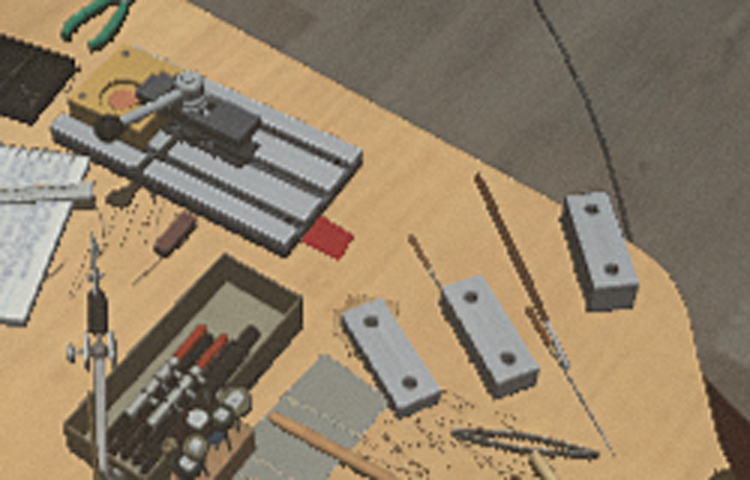

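Run:
```python
from h import *
def blobs(c,roi,thr):
    p=c["pixels"];hsv=cv2.cvtColor(p,cv2.COLOR_BGR2HSV)
    m=((hsv[...,1]<40)&(hsv[...,2]>thr)).astype(np.uint8)
    k=np.zeros_like(m);x0,y0,x1,y1=roi;k[y0:y1,x0:x1]=m[y0:y1,x0:x1]
    k=cv2.morphologyEx(k,cv2.MORPH_CLOSE,np.ones((3,3)))
    cs,_=cv2.findContours(k,cv2.RETR_EXTERNAL,cv2.CHAIN_APPROX_NONE)
    return [q[:,0,:].astype(float) for q in cs if cv2.contourArea(q)>120]
T=load("top0");S=load("scene0")
for n,c,roi in [("top",T,(275,150,350,250)),("scene",S,(255,205,370,295))]:
  for thr in (150,):
    for q in blobs(c,roi,thr):
        print(n,"c px",q.mean(0).round(1),q.min(0),q.max(0))
        for z in (.014,.020,.028):
            w=onz(c,q,z)[:,:2];(cx,cy),(a,b),an=cv2.minAreaRect((w*1000).astype(np.float32))
            print("   z",z,"ctr",round(cx,1),round(cy,1),"size",round(a,1),round(b,1),round(an,1))
```

```text
top c px [300.5 233.9] [284. 222.] [317. 246.]
   z 0.014 ctr 474.2 -172.6 size 78.5 28.0 65.9
   z 0.02 ctr 473.5 -171.9 size 78.0 27.8 65.9
   z 0.028 ctr 472.6 -170.9 size 77.3 27.6 65.9
top c px [318.7 213.2] [302. 201.] [335. 226.]
   z 0.014 ctr 527.0 -216.0 size 78.2 27.3 60.5
   z 0.02 ctr 526.0 -215.0 size 77.6 27.2 60.5
   z 0.028 ctr 524.6 -213.7 size 76.9 26.9 60.5
top c px [330.7 172.6] [320. 161.] [343. 185.]
   z 0.014 ctr 627.9 -244.9 size 68.2 27.1 45.5
   z 0.02 ctr 626.2 -243.7 size 67.7 26.9 45.5
   z 0.028 ctr 623.9 -242.1 size 67.1 26.7 45.5
scene c px [279.7 266.9] [264. 249.] [296. 284.]
   z 0.014 ctr 473.2 -173.1 size 78.8 28.9 64.6
   z 0.02 ctr 469.8 -175.3 size 78.1 28.6 64.6
   z 0.028 ctr 465.4 -178.3 size 77.2 28.3 64.6
scene c px [313.  259.1] [298. 242.] [329. 276.]
   z 0.014 ctr 528.2 -213.2 size 79.9 29.0 60.6
   z 0.02 ctr 524.4 -215.1 size 79.3 28.7 60.6
   z 0.028 ctr 519.3 -217.6 size 78.4 28.4 60.6
scene c px [350.2 229.8] [339. 214.] [362. 245.]
   z 0.014 ctr 637.6 -233.6 size 79.8 29.4 44.9
   z 0.02 ctr 632.9 -235.3 size 79.1 29.1 44.9
   z 0.028 ctr 626.6 -237.6 size 78.2 28.8 44.9
```

Run:
```python
from h import *
T=load("top0");S=load("scene0")
s={'ee_pos':np.array([0.20642606, 0.58951314, 0.22171325]),'eef_rot':np.array([ 0.57705082,  0.40870831, -0.40952993, -0.57641574])}
P=pose(s);print(P.round(3), "yaw x",np.degrees(np.arctan2(P[1,0],P[0,0])))
A=lambda u,v:(100+u/3-.33,150+v/3-.33)
# coarse top picks: plate corners (z .018), ball (z .082), post (z .076), strap heel end mid (z .0524)
print("plate",onz(T,[A(203,103),A(462,91),A(468,217),A(203,230)],.018).round(4))
print("ball",onz(T,[A(300,242)],.082).round(4),"post",onz(T,[A(314,148)],.076).round(4),"heel",onz(T,[A(385,150)],.0524).round(4))
B=lambda u,v:(150+u/3-.33,150+v/3-.33)
print("plate S",onz(S,[B(362,150),B(280,240)],.018).round(4))
print("ball S",onz(S,[B(108,127)],.082).round(4),"post",onz(S,[B(188,80)],.076).round(4))
```

```text
[[ 0.33  -0.    -0.944  0.206]
 [ 0.944 -0.001  0.33   0.59 ]
 [-0.001 -1.    -0.     0.222]
 [ 0.     0.     0.     1.   ]] yaw x 70.70173192092895
plate [[ 0.5796  0.1551  0.018 ]
 [ 0.6003 -0.0553  0.018 ]
 [ 0.497  -0.0654  0.018 ]
 [ 0.4759  0.1448  0.018 ]]
ball [[0.4634 0.057  0.082 ]] post [[0.5355 0.0531 0.076 ]] heel [[0.5413 0.0014 0.0524]]
plate S [[ 0.5988 -0.0563  0.018 ]
 [ 0.497  -0.0623  0.018 ]]
ball S [[0.4623 0.0586 0.082 ]] post [[0.5339 0.0507 0.076 ]]
```

Request:
{"name": "arm_command", "arguments": {
  "targets": [
    [[-0.0248,0,-0.0283,0,0,0],[-0.0248,0,-0.0283,0,0,0],[-0.0248,0,-0.0283,0,0,0],[-0.0248,0,-0.0283,0,0,0],[-0.0248,0,-0.0283,0,0,0],[-0.0248,0,-0.0283,0,0,0],[-0.0248,0,-0.0283,0,0,0],[-0.0248,0,-0.0283,0,0,0],[-0.0248,0,-0.0283,0,0,0],[-0.0248,0,-0.0283,0,0,0],[-0.0248,0,-0.0283,0,0,0],[-0.0248,0,-0.0283,0,0,0]]
  ],
  "hand": 1,
  "grip_force": 40
}}

```text
time: 1.15
ee_pos: [0.4292, 0.195, 0.2226]
eef_rot: [-0.577, -0.409, 0.409, 0.577]
ft_force: [0.7, -0.3, -0.8]
width: 0.0872
```

Request:
{"name": "arm_command", "arguments": {
  "targets": [
    [[-0.0248,0,-0.0283,0,0,0],[-0.0248,0,-0.0283,0,0,0],[-0.0248,0,-0.0283,0,0,0],[-0.0248,0,-0.0283,0,0,0],[-0.0248,0,-0.0283,0,0,0],[-0.0248,0,-0.0283,0,0,0]]
  ]
}}

```text
time: 1.65
ee_pos: [0.5403, -0.0015, 0.2226]
eef_rot: [0.577, 0.409, -0.409, -0.577]
ft_force: [1.4, 0.8, 1.1]
width: 0.087
```

Request:
{"name": "arm_command", "arguments": {
  "targets": [
    [[0,0,0,0,6.5,0],[0,0,0,0,6.5,0],[0,0,0,0,6.5,0],[0,0,0,0,6.5,0],[0,0,0,0,6.5,0],[0,0,0,0,6.5,0],[0,0,0,0,6.5,0],[0,0,0,0,6.5,0],[0,0,0,0,6.5,0],[0,0,0,0,6.5,0],[0,0,0,0,0,0],[0,0,0,0,0,0]]
  ]
}}

```text
time: 2.65
ee_pos: [0.5397, 0.0003, 0.2224]
eef_rot: [-0.706, -0.036, 0.037, 0.706]
ft_force: [0.7, 0.5, 0.1]
width: 0.0869
```

```bash
cat >> h.py <<'E'
def snap(n,tag):
    from bench import readout, vision
    s=readout.read_state();c=vision.camera(n)
    cv2.imwrite(f"pics/{tag}.png",c["pixels"]);np.savez(f"{tag}.npz",ee_pos=s["ee_pos"],eef_rot=s["eef_rot"],**c)
    return c,s
def show(s=None):
    from bench import readout
    s=s or readout.read_state();P=pose(s)
    print("t",round(s["time"],2),"pos",s["ee_pos"].round(4),"yaw",np.degrees(np.arctan2(P[1,0],P[0,0])).round(2),"ydir",P[:3,1].round(4),"F",s["ft_force"].round(1),"w",round(s["width"],4),"q",s["joint_positions"].round(2))
def rel(dxyz,s=None):  # world displacement -> tool axes
    from bench import readout
    s=s or readout.read_state();return pose(s)[:3,:3].T@np.array(dxyz)
E
python3 - <<'E'
from h import *
c,s=snap("wrist","w1");show(s)
E
```

```text
t 2.65 pos [5.397e-01 3.000e-04 2.224e-01] yaw 5.91 ydir [-3.e-04  0.e+00 -1.e+00] F [0.7 0.5 0.1] w 0.0869 q [-0.62  0.15  0.59  1.72 -0.09  1.3   0.1 ]
```

View pics/w1.png

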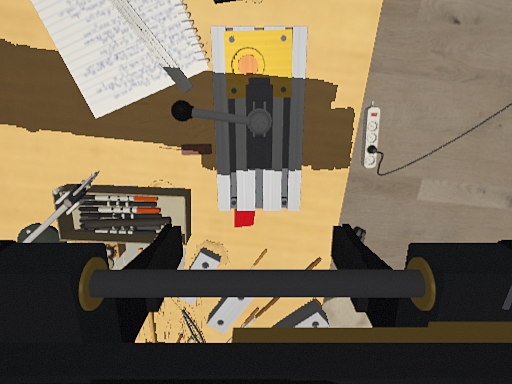

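Run:
```python
from h import *
c=load("w1")
cr=cv2.convertScaleAbs(c["pixels"][15:220,165:320],alpha=1.5,beta=20)
cv2.imwrite("pics/w1A.png",cv2.resize(cr,None,fx=2.9,fy=2.9,interpolation=cv2.INTER_CUBIC))
```

```text
(no output)
```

View pics/w1A.png

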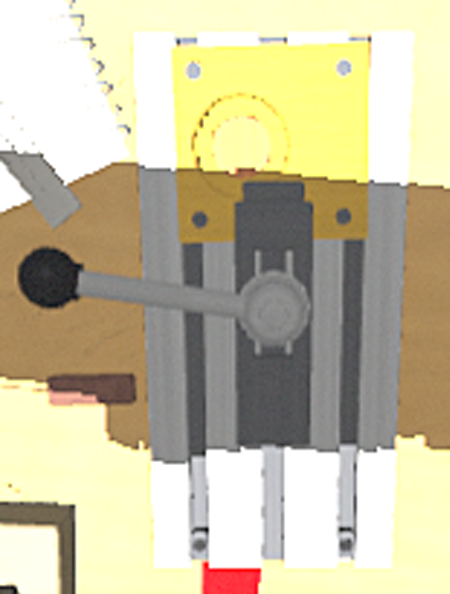

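Run:
```python
from h import *
c=load("w1");A=lambda u,v:(165+u/2.9-.33,15+v/2.9-.33)
p=onz(c,[A(135,32),A(413,32),A(392,568),A(156,567)],.018,c)[:,:2]
print("plate",p.round(4), [np.linalg.norm(p[i]-p[(i+1)%4]).round(4) for i in range(4)])
d=(p[0]-p[3])/np.linalg.norm(p[0]-p[3])+(p[1]-p[2])/np.linalg.norm(p[1]-p[2]);d/=np.linalg.norm(d)
o=p.mean(0)+.009*d
print("dir",np.degrees(np.arctan2(d[1],d[0])),"axis",o,"mouth",o-.052*d)
print("post",onz(c,[A(273,308)],.076,c).round(4),"ball",onz(c,[A(50,277)],.082,c).round(4),"heel",onz(c,[A(240,443),A(309,446)],.0524,c).round(4))
print("die corners",onz(c,[A(174,46),A(370,42),A(365,238),A(182,242)],.038,c).round(4))
```

```text
plate [[ 0.4756  0.1436]
 [ 0.5768  0.154 ]
 [ 0.5996 -0.0554]
 [ 0.497  -0.0655]] [np.float64(0.1018), np.float64(0.2106), np.float64(0.1031), np.float64(0.2102)]
dir 96.02000557976677 axis [0.5363062  0.05314493] mouth [0.54175974 0.0014317 ]
post [[0.5353 0.0554 0.076 ]] ball [[0.4619 0.0583 0.082 ]] heel [[0.5285 0.0021 0.0524]
 [0.5546 0.0036 0.0524]]
die corners [[0.4924 0.1373 0.038 ]
 [0.5599 0.1455 0.038 ]
 [0.567  0.0806 0.038 ]
 [0.5    0.0723 0.038 ]]
```

Request:
{"name": "arm_command", "arguments": {
  "targets": [
    [[-0.0069,0.0143,-0.0329,0,0,0],[-0.0069,0.0143,-0.0329,0,0,0],[-0.0069,0.0143,-0.0329,0,0,0],[-0.0069,0.0143,-0.0329,0,0,0],[-0.0069,0.0143,-0.0329,0,0,0],[-0.0069,0.0143,-0.0329,0,0,0],[-0.0069,0.0143,-0.0329,0,0,0],[0,0,0,0,7.08,0],[0,0,0,0,7.08,0],[0,0,0,0,7.08,0],[0,0,0,0,7.08,0],[0,0,0,0,7.08,0]]
  ],
  "hand": 0.52
}}

```text
time: 3.7
ee_pos: [0.5145, -0.2338, 0.1223]
eef_rot: [-0.683, 0.182, -0.182, 0.683]
ft_force: [0.5, 0.1, -0.7]
width: 0.045
```

Request:
{"name": "arm_command", "arguments": {
  "targets": [
    [[0,0,0,0,0,0],[0,0,0,0,0,0],[0,0,0,0,0,0]]
  ]
}}

```text
time: 3.95
ee_pos: [0.5146, -0.2336, 0.1224]
eef_rot: [-0.684, 0.179, -0.179, 0.684]
ft_force: [-0.6, 0.4, -0.0]
width: 0.0452
```

Run:
```python
from h import *
c,s=snap("wrist","w2");show(s)
```

```text
t 3.95 pos [ 0.5146 -0.2336  0.1224] yaw -29.37 ydir [-1.e-04  2.e-04 -1.e+00] F [-0.6  0.4 -0. ] w 0.0452 q [-0.34  0.36  0.83  1.78 -0.29  1.13  0.07]
```

View pics/w2.png

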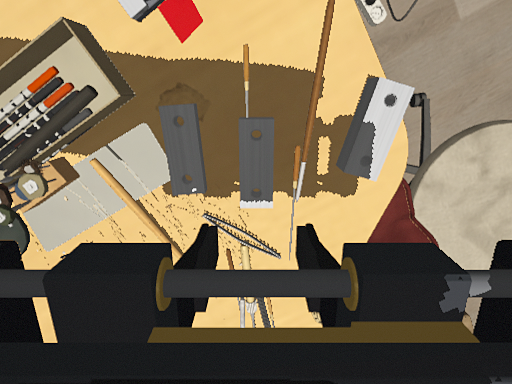

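Run:
```python
from h import *
c=load("w2")
cr=cv2.convertScaleAbs(c["pixels"][95:275,190:320],alpha=1.6,beta=10)
cv2.imwrite("pics/w2A.png",cv2.resize(cr,None,fx=3.3,fy=3.3,interpolation=cv2.INTER_CUBIC))
print(proj(c,[c["ee_pos"]],c))
```

```text
[[257.67161329 241.78153232]]
```

View pics/w2A.png

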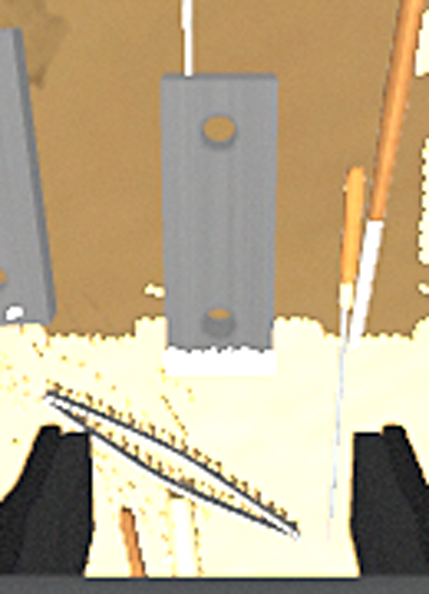

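Run:
```python
from h import *
c=load("w2");A=lambda u,v:(190+u/3.3-.35,95+v/3.3-.35)
p=onz(c,[A(162,79),A(277,79),A(275,374),A(166,374)],.020,c)[:,:2]
print(p.round(4),[np.linalg.norm(p[i]-p[(i+1)%4]).round(4) for i in range(4)],p.mean(0).round(4))
d=p[0]-p[3]+p[1]-p[2];print(np.degrees(np.arctan2(d[1],d[0])))
h=onz(c,[A(219,130),A(219,323)],.02,c)[:,:2];print(h,h.mean(0),np.linalg.norm(h[0]-h[1]))
P=pose(c);q=(np.r_[p.mean(0),.02]-P[:3,3])@P[:3,:3];print("block centre in tool",q.round(4))
n=onz(c,[A(346,300),A(335,450)],.003,c);print("file in tool",((n-P[:3,3])@P[:3,:3]).round(4))
```

```text
[[ 0.5309 -0.1731]
 [ 0.5562 -0.1873]
 [ 0.5177 -0.257 ]
 [ 0.4916 -0.2423]] [np.float64(0.029), np.float64(0.0796), np.float64(0.0301), np.float64(0.0796)] [ 0.5241 -0.2149]
60.76673970844907
[[ 0.53714591 -0.19124685]
 [ 0.51156646 -0.23656885]] [ 0.52435619 -0.21390785] 0.05204221906662842
block centre in tool [-0.0009  0.1024  0.0209]
file in tool [[ 0.0352  0.1194 -0.0028]
 [ 0.0336  0.1194 -0.05  ]]
```

Request:
{"name": "arm_command", "arguments": {
  "targets": [
    [[-0.0009,0,0,0,0,0],[0,0,0,0,0,0],[0,0,0,0,0,0],[0,0.025,0,0,0,0],[0,0.025,0,0,0,0],[0,0.025,0,0,0,0],[0,0.02,0,0,0,0],[0,0.01,0,0,0,0],[0,0.007,0,0,0,0],[0,0.006,0,0,0,0],[0,0,0,0,0,0],[0,0,0,0,0,0]]
  ],
  "hand": 0.437
}}

```text
time: 5.0
ee_pos: [0.5143, -0.2335, 0.0051]
eef_rot: [-0.683, 0.181, -0.182, 0.684]
ft_force: [1.0, 0.1, -0.2]
width: 0.0381
```

Request:
{"name": "arm_command", "arguments": {
  "targets": [
    [[0,0,0,0,0,0],[0,0,0,0,0,0],[0,0,0,0,0,0],[0,0,0,0,0,0],[0,0,0,0,0,0],[0,0,0,0,0,0]]
  ],
  "hand": 0.2,
  "grip_force": 50
}}

```text
time: 5.5
ee_pos: [0.5144, -0.2334, 0.0052]
eef_rot: [-0.683, 0.181, -0.182, 0.684]
ft_force: [-0.5, 0.5, 6.2]
width: 0.0298
```

Request:
{"name": "arm_command", "arguments": {
  "targets": [
    [[0,-0.008,0,0,0,0],[0,-0.02,0,0,0,0],[0,-0.025,0,0,0,0],[0,-0.025,0,0,0,0],[0,-0.017,0,0,0,0],[0,0,0,0,0,0],[-0.009,0,0.0305,0,0,0],[-0.009,0,0.0305,0,0,0],[-0.009,0,0.0305,0,0,0],[-0.009,0,0.0305,0,0,0],[-0.009,0,0.0305,0,0,0],[0,0,0,0,0,0]]
  ]
}}

```text
time: 6.5
ee_pos: [0.5512, -0.0703, 0.098]
eef_rot: [-0.683, 0.179, -0.177, 0.685]
ft_force: [0.7, 2.2, -4.1]
width: 0.0295
```

Request:
{"name": "arm_command", "arguments": {
  "targets": [
    [[0,0,0,0,-5.88,0],[0,0,0,0,-5.88,0],[0,0,0,0,-5.88,0],[0,0,0,0,-5.88,0],[0,0,0,0,-5.88,0],[0,0,0,0,-5.88,0],[0,0,0,0,0,0],[0,0,0,0,0,0],[0,0,0,0,0,0]]
  ]
}}

```text
time: 7.25
ee_pos: [0.5499, -0.0786, 0.0989]
eef_rot: [-0.706, -0.033, 0.033, 0.706]
ft_force: [-0.0, 0.4, -3.3]
width: 0.0296
```

Run:
```python
from h import *
c,s=snap("wrist","w3");show(s);snap("scene","s3")
print(rel(np.array([.55,-.0786,.1])-s["ee_pos"],s).round(4))
```

```text
t 7.25 pos [ 0.5499 -0.0786  0.0989] yaw 5.38 ydir [-8.e-04  0.e+00 -1.e+00] F [-0.   0.4 -3.3] w 0.0296 q [-0.5   0.33  0.67  1.82 -0.23  1.07  0.34]
[ 0.0001 -0.0011  0.    ]
```

View pics/w3.png

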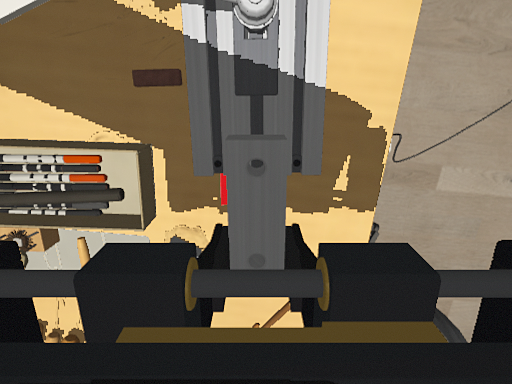

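View pics/s3.png

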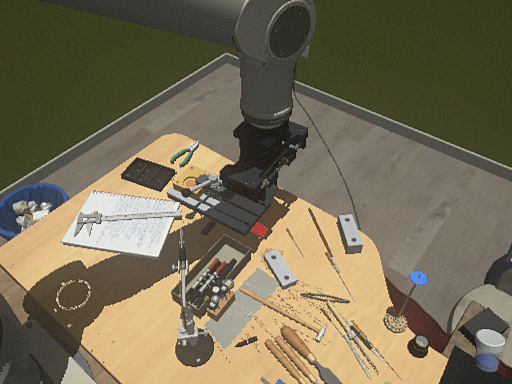

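Request:
{"name": "arm_command", "arguments": {
  "targets": [
    [[0,0.02,0,0,-0.5,0],[0,0.02,0,0,0,0],[0,0.018,0,0,0,0],[0,0.01,0,0,0,0],[0,0.005,0,0,0,0],[0,0,0,0,0,0],[0,0,0,0,0,0],[0,0,0,0,0,0],[0,0,0,0,0,0]]
  ]
}}

```text
time: 8.1
ee_pos: [0.551, -0.0785, 0.0274]
eef_rot: [-0.706, -0.038, 0.037, 0.706]
ft_force: [-0.2, -0.2, -3.7]
width: 0.0296
```

Run:
```python
from h import *
c,s=snap("wrist","w4");show(s)
```

```text
t 8.1 pos [ 0.551  -0.0785  0.0274] yaw 6.07 ydir [ 1.7e-03  3.0e-04 -1.0e+00] F [-0.2 -0.2 -3.7] w 0.0296 q [-0.46  0.43  0.62  1.87 -0.31  0.93  0.41]
```

View pics/w4.png

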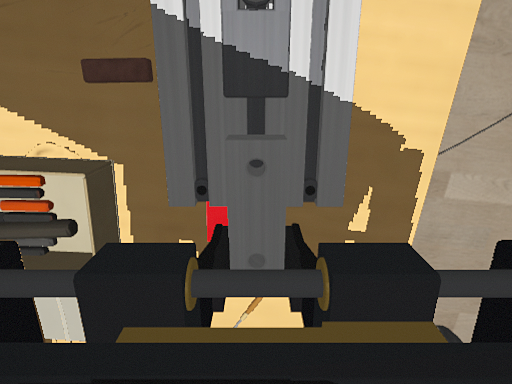

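Request:
{"name": "arm_command", "arguments": {
  "targets": [
    [[-0.0008,0.0015,0,0,0,0],[0,0.001,0,0,0,0],[0,0.001,0,0,0,0],[0,0,0,0,0,0],[0,0,0,0,0,0],[0,0,0,0,0,0]]
  ]
}}

```text
time: 8.65
ee_pos: [0.5495, -0.0785, 0.023]
eef_rot: [-0.706, -0.038, 0.038, 0.706]
ft_force: [-1.3, 0.1, -0.7]
width: 0.0293
```

Request:
{"name": "arm_command", "arguments": {
  "targets": [
    [[0,-0.0005,0.004,0,0,0],[0,0,0.004,0,0,0],[0,0,0.004,0,0,0],[0,0,0.004,0,0,0],[0,0,0.004,0,0,0],[0,0,0.004,0,0,0],[0,0,0.004,0,0,0],[0,0,0,0,0,0],[0,0,0,0,0,0]]
  ]
}}

```text
time: 9.4
ee_pos: [0.5466, -0.0504, 0.0234]
eef_rot: [-0.706, -0.038, 0.038, 0.706]
ft_force: [-0.4, -0.4, -3.2]
width: 0.0296
```

Run:
```python
from h import *
c,s=snap("wrist","w5");show(s)
d=np.array([-.1028,.9947]);m=np.array([.5417,.002]);e=s["ee_pos"][:2]-m;print("along",e@d,"lat(x-ish)",e@[d[1],-d[0]])
```

```text
t 9.4 pos [ 0.5466 -0.0504  0.0234] yaw 6.12 ydir [ 1.e-04  1.e-04 -1.e+00] F [-0.4 -0.4 -3.2] w 0.0296 q [-0.51  0.42  0.61  1.89 -0.3   0.92  0.36]
along -0.0526401443805365 lat(x-ish) -0.0005398265875540581
```

View pics/w5.png

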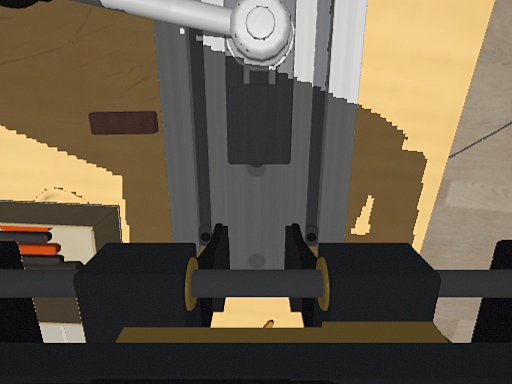

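Request:
{"name": "arm_command", "arguments": {
  "targets": [
    [[0.0006,0,0.004,0,0,0],[0,0,0.004,0,0,0],[0,0,0.004,0,0,0],[0,0,0.004,0,0,0],[0,0,0.004,0,0,0],[0,0,0.004,0,0,0],[0,0,0.004,0,0,0],[0,0,0,0,0,0],[0,0,0,0,0,0]]
  ]
}}

```text
time: 10.2
ee_pos: [0.5441, -0.0225, 0.0234]
eef_rot: [-0.706, -0.038, 0.038, 0.706]
ft_force: [0.7, -0.4, -3.2]
width: 0.0293
```

Request:
{"name": "arm_command", "arguments": {
  "targets": [
    [[0,0,0.001,0,0,0],[0,0,0.001,0,0,0],[0,0,0.001,0,0,0],[0,0,0,0,0,0]]
  ]
}}

```text
time: 10.53
ee_pos: [0.5438, -0.0197, 0.0234]
eef_rot: [-0.706, -0.038, 0.038, 0.706]
ft_force: [-0.3, 0.1, -4.6]
width: 0.0298
```

Request:
{"name": "arm_command", "arguments": {
  "targets": [
    [[0,0,0.001,0,0,0],[0,0,0.001,0,0,0],[0,0,0,0,0,0]]
  ]
}}

```text
time: 10.78
ee_pos: [0.5436, -0.0176, 0.0234]
eef_rot: [-0.706, -0.038, 0.038, 0.706]
ft_force: [-0.7, 0.5, -3.4]
width: 0.0296
```

Request:
{"name": "arm_command", "arguments": {
  "targets": [
    [[0,0,0.0005,0,0,0],[0,0,0.0005,0,0,0],[0,0,0,0,0,0]]
  ]
}}

```text
time: 11.03
ee_pos: [0.5436, -0.0172, 0.0235]
eef_rot: [0.706, 0.037, -0.037, -0.706]
ft_force: [0.4, -1.6, -4.1]
width: 0.0296
```

Request:
{"name": "arm_command", "arguments": {
  "targets": [
    [[0,0,0.0005,0,0,0],[0,0,0.0005,0,0,0],[0,0,0,0,0,0]]
  ]
}}

```text
time: 11.28
ee_pos: [0.5435, -0.0171, 0.0235]
eef_rot: [0.707, 0.037, -0.037, -0.706]
ft_force: [0.8, -5.3, -3.1]
width: 0.0295
```

Request:
{"name": "arm_command", "arguments": {
  "targets": [
    [[0,0.0006,0,0,0,0],[0,0,0,0,0,0]]
  ]
}}

```text
time: 11.45
ee_pos: [0.5436, -0.0171, 0.023]
eef_rot: [0.706, 0.037, -0.037, -0.706]
ft_force: [0.6, -4.6, -0.8]
width: 0.0292
```

Request:
{"name": "arm_command", "arguments": {
  "targets": [
    [[0,0,0,0,0,0],[0,0,0,0,0,0],[0,0,0,0,0,0],[0,0,0,0,0,0]]
  ],
  "hand": 0.46
}}

```text
time: 11.78
ee_pos: [0.5437, -0.0154, 0.023]
eef_rot: [-0.706, -0.038, 0.038, 0.706]
ft_force: [0.1, -0.4, -0.0]
width: 0.0391
```

Request:
{"name": "arm_command", "arguments": {
  "targets": [
    [[0,-0.008,0,0,0,0],[0,-0.015,0,0,0,0],[0,-0.025,0,0,0,0],[0,-0.03,-0.01,0,0,0],[0,-0.03,-0.015,0,0,0],[0,-0.03,-0.015,0,0,0],[0,0,0,0,0,0],[0,0,0,0,0,0]]
  ]
}}

```text
time: 12.45
ee_pos: [0.5487, -0.0565, 0.163]
eef_rot: [-0.706, -0.038, 0.036, 0.706]
ft_force: [-0.3, 0.1, -0.9]
width: 0.0401
```

Run:
```python
from h import *
c,s=snap("wrist","w6");show(s)
```

```text
t 12.45 pos [ 0.5487 -0.0565  0.163 ] yaw 5.98 ydir [ 3.9e-03  9.0e-04 -1.0e+00] F [-0.3  0.1 -0.9] w 0.0401 q [-0.58  0.24  0.69  1.77 -0.17  1.19  0.27]
```

View pics/w6.png

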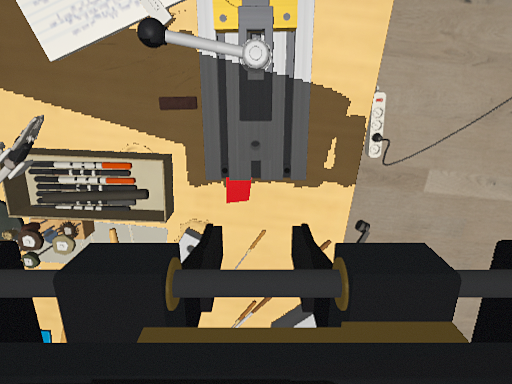

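Run:
```python
from h import *
c=load("w6")
cr=cv2.convertScaleAbs(c["pixels"][0:190,130:320],alpha=1.6,beta=10)
cv2.imwrite("pics/w6A.png",cv2.resize(cr,None,fx=3.1,fy=3.1,interpolation=cv2.INTER_CUBIC))
```

View pics/w6A.png

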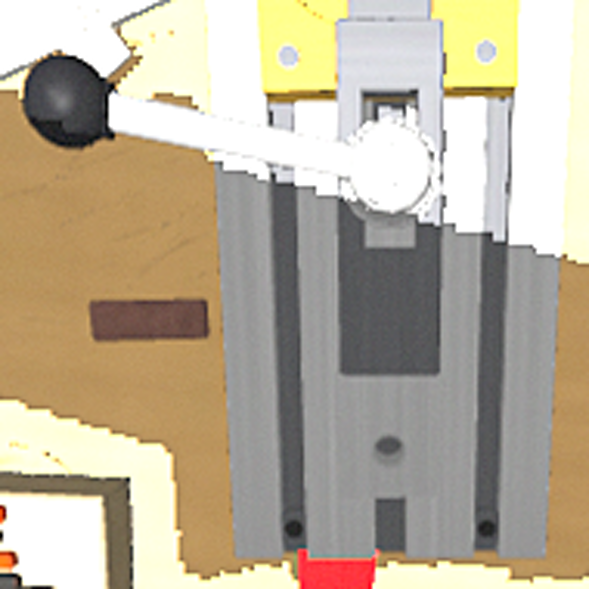

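Run:
```python
from h import *
c=load("w6");A=lambda u,v:(130+u/3.1-.34,v/3.1-.34)
d=np.array([-.1035,.9946]);m=np.array([.5417,.002]);n=np.array([d[1],-d[0]])
def sh(l,uv,z):
    w=onz(c,[A(*uv)],z,c)[0,:2];e=w-m;print(l,w.round(4),"along",(e@d).round(4),"lat",(e@n).round(4))
    return w
sh("hole",(388,445),.038);sh("blockend",(390,497),.038);sh("slot mid at plate end",(391,555),.018)
sh("plateL",(235,556),.018);sh("plateR",(547,556),.018)
sh("heelL",(340,375),.0524);sh("heelR",(440,375),.0524)
a=sh("post",(392,170),.076);b=sh("ball",(66,101),.082)
sh("dieL",(262,97),.038);sh("dieR",(515,92),.038)
v=b-(m+.052*d);print(np.linalg.norm(v),np.degrees(np.arctan2(v[1],v[0])))
```

```text
hole [ 0.543 -0.02 ] along -0.022 lat -0.001
blockend [ 0.5452 -0.0357] along -0.0378 lat -0.0004
slot mid at plate end [ 0.548  -0.0595] along -0.0618 lat -0.0001
plateL [ 0.4966 -0.0651] along -0.0621 lat -0.0518
plateR [ 0.5994 -0.0545] along -0.0622 lat 0.0516
heelL [5.275e-01 3.000e-04] along -0.0002 lat -0.0143
heelR [0.5551 0.0032] along -0.0002 lat 0.0135
post [0.5367 0.0516] along 0.0498 lat 0.0001
ball [0.4614 0.0576] along 0.0636 lat -0.0741
dieL [0.4997 0.0699] along 0.0719 lat -0.0348
dieR [0.5672 0.0782] along 0.0731 lat 0.0333
0.07497837023809559 177.0141334690592
```

Request:
{"name": "arm_command", "arguments": {
  "targets": [
    [[-0.015,0,0.0245,0,0,0],[-0.015,0,0.0245,0,0,0],[-0.015,0,0.0245,0,0,0],[-0.015,0,0.0245,0,0,0],[-0.015,0,0.0245,0,0,0],[0,0,0,0,0,0]]
  ]
}}

```text
time: 13.0
ee_pos: [0.4564, 0.0632, 0.1595]
eef_rot: [-0.706, -0.039, 0.041, 0.706]
ft_force: [-0.2, -0.3, -1.4]
width: 0.0398
```

Request:
{"name": "arm_command", "arguments": {
  "targets": [
    [[0,0,0,0,-6.75,0],[0,0,0,0,-6.75,0],[0,0,0,0,-6.75,0],[0,0,0,0,-6.75,0],[0,0,0,0,-6.75,0],[0,0,0,0,-6.75,0],[0,0,0,0,-6.75,0],[0,0,0,0,-6.75,0],[0,0,0,0,-6.75,0],[0,0,0,0,-6.75,0],[0,0,0,0,-6.75,0],[0,0,0,0,-6.75,0]]
  ]
}}

```text
time: 14.0
ee_pos: [0.4593, 0.0586, 0.1598]
eef_rot: [-0.511, -0.488, 0.49, 0.511]
ft_force: [-0.4, -0.1, -0.2]
width: 0.0402
```

Request:
{"name": "arm_command", "arguments": {
  "targets": [
    [[0,0,0,0,0,0],[0,0,0,0,0,0],[0,0,0,0,0,0]]
  ]
}}

```text
time: 14.25
ee_pos: [0.4597, 0.0584, 0.1604]
eef_rot: [-0.513, -0.486, 0.486, 0.514]
ft_force: [-0.9, -0.2, -0.5]
width: 0.0397
```

Run:
```python
from h import *
c,s=snap("wrist","w7");show(s)
P=pose(s);print("ball in tool",((np.array([.4614,.0576,.082])-P[:3,3])@P[:3,:3]).round(4), proj(c,[[.4614,.0576,.082]],s))
```

```text
t 14.25 pos [0.4597 0.0584 0.1604] yaw 86.88 ydir [-9.e-04 -3.e-04 -1.e+00] F [-0.9 -0.2 -0.5] w 0.0397 q [-0.81 -0.    0.59  1.98  0.    1.16  1.3 ]
ball in tool [-0.0007  0.0784 -0.0018] [[255.99451909 200.14474855]]
```

View pics/w7.png

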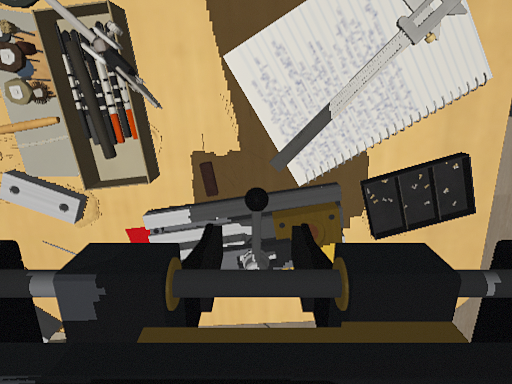

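Request:
{"name": "arm_command", "arguments": {
  "targets": [
    [[-0.0007,0,-0.0018,0,0,0],[0,0.02,0,0,0,0],[0,0.025,0,0,0,0],[0,0.025,0,0,0,0],[0,0.013,0,0,0,0],[0,0.008,0,0,0,0],[0,0,0,0,0,0],[0,0,0,0,0,0]]
  ]
}}

```text
time: 14.97
ee_pos: [0.4621, 0.0574, 0.0702]
eef_rot: [0.513, 0.487, -0.487, -0.513]
ft_force: [-0.2, 0.4, -0.2]
width: 0.0401
```

Request:
{"name": "arm_command", "arguments": {
  "targets": [
    [[0,0,0,0,0,0],[0,0,0,0,0,0],[0,0,0,0,0,0],[0,0,0,0,0,0]]
  ],
  "hand": 0.28,
  "grip_force": 10
}}

```text
time: 15.3
ee_pos: [0.4622, 0.0576, 0.0704]
eef_rot: [0.513, 0.488, -0.487, -0.513]
ft_force: [-0.3, -0.5, 0.7]
width: 0.0264
```

Run:
```python
from h import *
c,s=snap("wrist","w8");show(s)
ax=np.array([.5363,.0537]);v=s["ee_pos"][:2]-ax;print(np.linalg.norm(v),np.degrees(np.arctan2(v[1],v[0])))
# body-twist for arc of 4 deg about axis, clockwise
P=pose(s);a=(np.r_[ax,s["ee_pos"][2]]-P[:3,3])@P[:3,:3];print("axis in tool",a.round(4))
for deg in (5,4.3,2,1,):
    R=Ro.from_rotvec([0,np.radians(deg),0]).as_matrix();print(deg,(a-R@a).round(5), "ideal", (np.array([0,0,-.075])-R@np.array([0,0,-.075])).round(5))
```

```text
t 15.3 pos [0.4622 0.0576 0.0704] yaw 87.08 ydir [ 1.e-03  7.e-04 -1.e+00] F [-0.3 -0.5  0.7] w 0.0264 q [-0.78  0.14  0.6   2.07 -0.1   0.96  1.39]
0.07415935372345996 176.9920634375317
axis in tool [-0.0001  0.0001 -0.0742]
5 [ 0.00646 -0.      -0.00029] ideal [ 0.00654  0.      -0.00029]
4.3 [ 0.00556  0.      -0.00022] ideal [ 0.00562  0.      -0.00021]
2 [ 2.59e-03  0.00e+00 -5.00e-05] ideal [ 2.62e-03  0.00e+00 -5.00e-05]
1 [ 1.29e-03  0.00e+00 -1.00e-05] ideal [ 1.31e-03  0.00e+00 -1.00e-05]
```

View pics/w8.png

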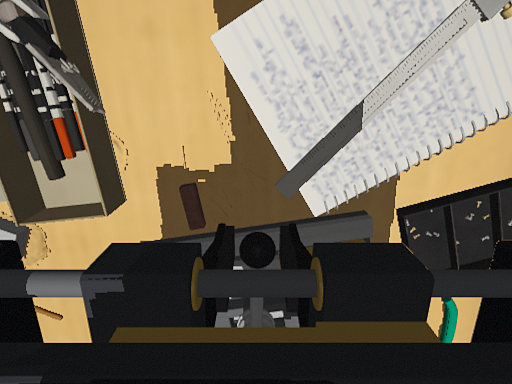

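Request:
{"name": "arm_command", "arguments": {
  "targets": [
    [[0.0033,0,-0.0001,0,2.5,0],[0.0033,0,-0.0001,0,2.5,0],[0.0033,0,-0.0001,0,2.5,0],[0.0033,0,-0.0001,0,2.5,0],[0.0033,0,-0.0001,0,2.5,0],[0.0033,0,-0.0001,0,2.5,0],[0.0033,0,-0.0001,0,2.5,0],[0.0033,0,-0.0001,0,2.5,0],[0.0033,0,-0.0001,0,2.5,0],[0.0033,0,-0.0001,0,2.5,0],[0.0033,0,-0.0001,0,2.5,0],[0.0033,0,-0.0001,0,2.5,0]]
  ]
}}

```text
time: 16.35
ee_pos: [0.4738, 0.0938, 0.0696]
eef_rot: [0.622, 0.336, -0.337, -0.621]
ft_force: [-1.4, -3.8, -2.3]
width: 0.0244
```

```bash
cat >> h.py <<'E'
def arc():
    from bench import readout
    s=readout.read_state();show(s);ax=np.array([.5363,.0537]);v=s["ee_pos"][:2]-ax
    P=pose(s);a=(np.r_[ax,s["ee_pos"][2]]-P[:3,3])@P[:3,:3]
    print("r",np.linalg.norm(v).round(4),"dir",np.degrees(np.arctan2(v[1],v[0])).round(2),"axis in tool",a.round(4))
E
python3 -c "
from h import *
arc();snap('wrist','w9')"
```

```text
t 16.35 pos [0.4738 0.0938 0.0696] yaw 56.92 ydir [-0.001  -0.0011 -1.    ] F [-1.4 -3.8 -2.3] w 0.0244 q [-0.87  0.19  0.63  2.03 -0.14  0.96  0.83]
r 0.0742 dir 147.32 axis in tool [ 0.0005 -0.     -0.0742]
```

View pics/w9.png

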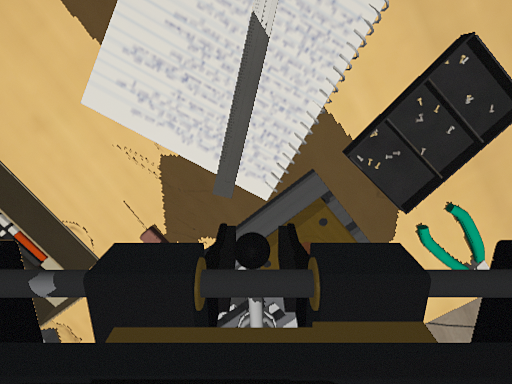

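Ball at (252,250) sits between the fingers and follows; radius stays correct. Continuing.

Request:
{"name": "arm_command", "arguments": {
  "targets": [
    [[0.0033,0,-0.0001,0,2.5,0],[0.0033,0,-0.0001,0,2.5,0],[0.0033,0,-0.0001,0,2.5,0],[0.0033,0,-0.0001,0,2.5,0],[0.0033,0,-0.0001,0,2.5,0],[0.0033,0,-0.0001,0,2.5,0],[0.0033,0,-0.0001,0,2.5,0],[0.0033,0,-0.0001,0,2.5,0],[0.0033,0,-0.0001,0,2.5,0],[0.0033,0,-0.0001,0,2.5,0],[0.0033,0,-0.0001,0,2.5,0],[0.0033,0,-0.0001,0,2.5,0]]
  ]
}}

```text
time: 17.4
ee_pos: [0.5026, 0.12, 0.0693]
eef_rot: [0.688, 0.164, -0.166, -0.687]
ft_force: [-1.8, -1.9, -2.8]
width: 0.0244
```

```bash
python3 -c "
from h import *
arc()"
```

```text
t 17.4 pos [0.5026 0.12   0.0693] yaw 27.01 ydir [-2.2e-03 -8.0e-04 -1.0e+00] F [-1.8 -1.9 -2.8] w 0.0244 q [-0.92  0.28  0.69  1.95 -0.22  0.99  0.33]
r 0.0744 dir 116.96 axis in tool [-0.0001 -0.     -0.0744]
```

Request:
{"name": "arm_command", "arguments": {
  "targets": [
    [[0.0033,0,-0.0001,0,2.5,0],[0.0033,0,-0.0001,0,2.5,0],[0.0033,0,-0.0001,0,2.5,0],[0.0033,0,-0.0001,0,2.5,0],[0.0033,0,-0.0001,0,2.5,0],[0.0033,0,-0.0001,0,2.5,0],[0.0033,0,-0.0001,0,2.5,0],[0.0033,0,-0.0001,0,2.5,0]]
  ]
}}

```text
time: 18.07
ee_pos: [0.5272, 0.1277, 0.0691]
eef_rot: [0.706, 0.042, -0.045, -0.706]
ft_force: [-4.9, -2.3, -2.6]
width: 0.0243
```

Request:
{"name": "arm_command", "arguments": {
  "targets": [
    [[0.002,0,0,0,1.5,0],[0.002,0,0,0,1.5,0],[0.002,0,0,0,1.5,0],[0,0,0,0,0,0],[0,0,0,0,0,0]]
  ]
}}

```text
time: 18.48
ee_pos: [0.5334, 0.1283, 0.0691]
eef_rot: [0.707, 0.015, -0.017, -0.707]
ft_force: [-5.4, -2.2, -2.7]
width: 0.0242
```

```bash
python3 -c "
from h import *
arc();c,s=snap('wrist','w10');cv2.imwrite('pics/w10A.png',cv2.resize(c['pixels'][200:330,180:340],None,fx=4,fy=4,interpolation=cv2.INTER_CUBIC))"
```

```text
t 18.48 pos [0.5334 0.1283 0.0691] yaw 2.64 ydir [-2.7e-03 -7.0e-04 -1.0e+00] F [-5.4 -2.2 -2.7] w 0.0242 q [-0.95  0.38  0.75  1.87 -0.3   1.01 -0.02]
r 0.0747 dir 92.22 axis in tool [-0.0005  0.     -0.0747]
```

View pics/w10A.png

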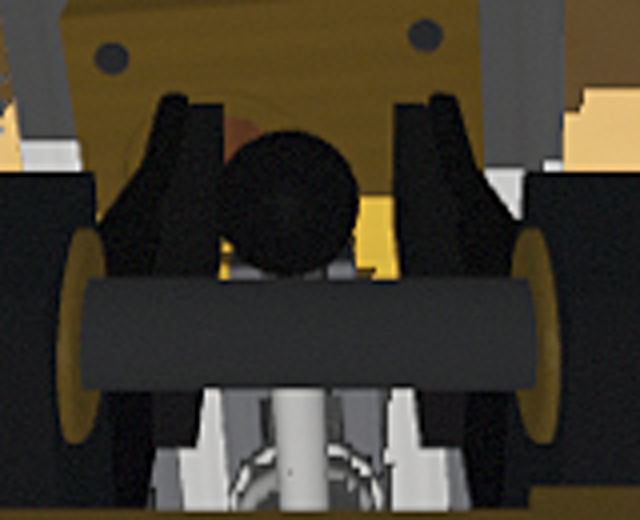

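Request:
{"name": "arm_command", "arguments": {
  "targets": [
    [[0.0017,0,0,0,1.3,0],[0.0017,0,0,0,1.3,0],[0,0,0,0,0,0],[0,0,0,0,0,0]]
  ]
}}

```text
time: 18.87
ee_pos: [0.5368, 0.1284, 0.0691]
eef_rot: [0.707, -0.001, -0.001, -0.707]
ft_force: [-5.3, -2.3, -3.4]
width: 0.0247
```

```bash
python3 -c "
from h import *
arc()"
```

```text
t 18.87 pos [0.5368 0.1284 0.0691] yaw 0.03 ydir [-2.7e-03 -7.0e-04 -1.0e+00] F [-5.3 -2.3 -3.4] w 0.0247 q [-0.95  0.39  0.76  1.86 -0.31  1.02 -0.06]
r 0.0747 dir 89.64 axis in tool [-0.0005  0.0001 -0.0747]
```

Request:
{"name": "arm_command", "arguments": {
  "targets": [
    [[-0.001,0,0,0,0,0],[-0.001,0,0,0,0,0],[0,0,0,0,0,0],[0,0,0,0,0,0],[0,0,0,0,0,0]]
  ],
  "hand": 0.46
}}

```text
time: 19.28
ee_pos: [0.5365, 0.129, 0.0702]
eef_rot: [-0.707, -0.0, -0.0, 0.707]
ft_force: [-0.3, 0.6, -0.0]
width: 0.039
```

Request:
{"name": "arm_command", "arguments": {
  "targets": [
    [[0,-0.01,0,0,0,0],[0,-0.02,0,0,0,0],[0,-0.03,0,0,0,0],[0,-0.03,0,0,0,0],[0,-0.03,-0.01,0,0,0],[0,-0.02,-0.03,0,0,0],[0,0,-0.035,0,0,0],[0,0,-0.035,0,0,0],[0,0,-0.025,0,0,0],[0,0,0,0,0,0],[0,0,0,0,0,0]]
  ]
}}

```text
time: 20.2
ee_pos: [0.5361, -0.0078, 0.2107]
eef_rot: [-0.707, 0.001, -0.002, 0.707]
ft_force: [-0.3, 0.7, 0.3]
width: 0.0403
```

```bash
python3 -c "
from h import *
c,s=snap('wrist','w11');show(s)
cr=cv2.convertScaleAbs(c['pixels'][0:230,130:360],alpha=1.5,beta=10);cv2.imwrite('pics/w11A.png',cv2.resize(cr,None,fx=2.6,fy=2.6,interpolation=cv2.INTER_CUBIC))"
```

```text
t 20.2 pos [ 0.5361 -0.0078  0.2107] yaw -0.21 ydir [ 1.e-03  6.e-04 -1.e+00] F [-0.3  0.7  0.3] w 0.0403 q [-0.87  0.18  0.91  1.75 -0.15  1.28  0.06]
```

View pics/w11A.png

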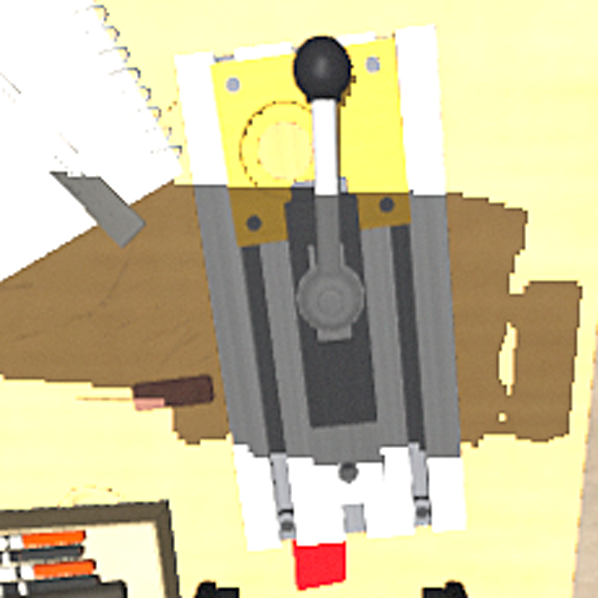

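Run:
```python
from h import *
c=load("w11");A=lambda u,v:(130+u/2.6-.31,v/2.6-.31)
d=np.array([-.1035,.9946]);m=np.array([.5417,.002]);n=np.array([d[1],-d[0]])
def sh(l,uv,z):
    w=onz(c,[A(*uv)],z,c)[0,:2];e=w-m;print(l,w.round(4),"along",(e@d).round(4),"lat",(e@n).round(4));return w
sh("hole",(348,471),.038);sh("end",(353,505),.038)
b=sh("ball",(323,69),.079);v=b-(m+.052*d);print("r",np.linalg.norm(v),"theta",np.radians(185.94)-np.arctan2(v[1],v[0]))
sh("screw",(254,223),.038);sh("screw",(387,205),.038);sh("screw",(233,84),.038);sh("screw",(373,64),.038)
c=load("w1");A=lambda u,v:(165+u/2.9-.33,15+v/2.9-.33)
print("before");[sh("screw",p,.038) for p in ((200,219),(344,216),(193,70),(344,68))]
```

```text
hole [ 0.5432 -0.021 ] along -0.0231 lat -0.0009
end [ 0.5455 -0.0365] along -0.0387 lat -0.0003
ball [0.5338 0.1277] along 0.1259 lat 0.0052
r 0.07406017668773203 theta 1.6404394601956105
screw [0.506  0.0807] along 0.082 lat -0.0274
screw [0.5582 0.0872] along 0.083 lat 0.0252
screw [0.4997 0.1302] along 0.1319 lat -0.0285
screw [0.5522 0.1367] along 0.1329 lat 0.0244
before
screw [0.5059 0.0811] along 0.0823 lat -0.0274
screw [0.5583 0.0875] along 0.0833 lat 0.0254
screw [0.4995 0.1304] along 0.1321 lat -0.0287
screw [0.552  0.1364] along 0.1326 lat 0.0242
```

```bash
python3 -c "
from bench import r
print(r.close_job())"
```

```text
the job is handed in; nothing more can be done
None
```

The middle packing block is under the strap's heel against the post, the handle has been swung to the firm position, and the job is handed in. No verdict was reported.

I gripped the block near its outer end and slid it along the plate until it met the post (about 5 N felt at the wrist). I then let go of it and swung the handle round its arc with the ball caged between the fingers. The work took about 20 s of the 58 s allowed.

Last checks, all from the wrist camera after the gripper had let go and lifted clear:

| Check | Measured | Needed |
|---|---|---|
| Block centre along the gap | 1.3 mm (from its end) to 2.9 mm (from its hole) past the mouth | within ±6 mm |
| Block centre across the strap | just under 1 mm off | within ±7 mm |
| Handle angle | about 1.64 rad | firm from 1.55 rad, stop at 1.75 rad |
| Die movement (screw positions before and after) | under 0.5 mm | under 6 mm |

- **Block position:** the two estimates along the gap differ by about 1.6 mm, but both are well inside tolerance.
- **Clamping force:** I could not measure it directly; I infer it from the handle angle and about 5 N at the ball at the end of the swing.
- **Block angle:** I did not measure it separately after clamping. The gripper was within 0.3 degrees of the strap's direction when it let go.

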